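Hang the empty board frame on the sprung hooks and tug-test it

TASK

Take the empty circuit-board frame (the one with the open window) out of its stand and hang it on the two-hook hanger, with both hooks through the window under the top bar. While still gripping it, tug it gently down to check that it is held and hold the pull for about half a second, then ease off, let go and leave it hanging. Leave the other frame, which has a board in it, in its stand.

Things in the scene. Friction and masses are not known exactly. Their poses are not given: they have to be found in the camera images.
- frame: Empty aluminium board frame, upright, alike on both faces: 150 mm wide (y), 90 high (z), 10 thick (x), 160 g. Origin: centre of its underside. Open window y -60 to 60, z 15 to 78 mm; top bar z 78 to 90. Grip tab on top: 44 mm wide, 10 thick, z 90 to 118; grip it from above, fingers closing along x. It stands in a black stand, slot 13 mm wide and 30 deep: lift it straight up over 35 mm.
- loaded_frame: The other frame, to be left alone: same outline, tab and origin, but a green circuit board with chips fills its window. It stands in a stand like the other's. Which frame is left and which right varies.
- hanger: Sprung hanger. Origin: centre of the two posts, on the table; x points away from the hooks' tips. Two 12 mm posts at y -65 and 65 mm, 254 tall, carry a 160 mm wide crossbar at height 214 to 230; two level 8 mm round hooks run from it towards -x (roughly to the robot) at y -40 and 40. The frame goes on from the -x side, its x along this x (either way round), then down.
- hook_seat (a point): Midway between the hooks, level with the top of their bars, mid-seat; 230 mm up, 90 mm from the crossbar; axes as the hanger's; sinks with the hooks. Tips turn up at x = -38 mm, 20 mm high: bring the frame's top bar in higher than that. Collars at x = 33 bound the seat; the frame can hang at x -25 to 25, y -16 to 16 mm. Hung, its origin is 78 mm below this point.
- hook_bar (a joint): How far the sprung hooks are pulled down, in m: 0 empty, at the top stop; end stop 0.035. Preload about 1 N, then 0.5 N per mm; the frame's own weight sinks them 0 to 3 mm. A good tug sinks them about 12 mm (some 6 N); under 6 mm is no test, over 25 mm is too hard.
Not all that is in view belongs to the job. There is more than one size of the frame; the job needs the larger.

How it is judged:
By the outcome, as a careful person would: the job done as asked, in the order asked, and still so for the second after the job is handed in, with the robot touching nothing.
It also fails if it takes over 48 s, if anything falls off the work surface, if the arm or the gripper's body presses on something with over 40 N, if the wrist force passes 120 N, or if a joint passes its speed limit or range.

ROBOT

A 6-joint arm with a two-finger parallel gripper is mounted at the origin on the work surface. World frame = base frame: x ahead of the robot, y to its left, z up, the work surface at z = 0. Lengths are in m, angles in degrees, forces in N, time in s.
With the tool pointing down it reaches from about 0.35 to 0.875 m from the base axis. Payload 4.2 kg.
Tool frame: the origin (TCP) lies at the very end of the fingers, on their centre line; the grasp point (between the pads) lies 19 mm behind it; z points along the fingers, x is the direction in which the jaws open and shut, and the axes are right-handed (so a half turn about z gives the same grasp; the last joint's range is limited). The gripper opens to 87 mm and grips with 3 to 60 N. Pads are 19 mm wide; open, the fingers measure 117 mm over their backs; the gripper's body (75 mm by 190 mm) begins 51 mm behind the grasp point.
Start: joints at [81.795, 22.042, 0.453, 0, -68.411, -14.817], TCP at [0.244, 0.575, 0.223] pointing down, gripper open.
Joint ranges: [-179.83, 179.83], [-69.29, 118.12], [-61.27, 80.66], [-181.25, 117.63], [-171.15, -9.14], [-177.46, 177.46]. Speed limits (degrees/s): [159.86, 159.86, 180, 180, 180, 180].

INTERFACE

Orientations are given as a 3x3 rotation matrix whose columns are the frame's x, y, z axes.
In Python, from station import r gives the robot as it stands.
- The arm moves only by the tool move_arm, never from a script. Its argument "series" is a list that holds one entry, the list of rows, each a list of 7 numbers: the shift along the tool's x, y, z in cm, then the turn, a rotation vector about the tool's x, y, z in degrees, then the opening, from -1 (shut) to 1 (fully open). In form: [[[dx, dy, dz, wx, wy, wz, fingers], ...]]. A call has 1 to 12 rows; each row shifts and turns the commanded pose from where the row before left it, along the tool's axes as they then stand; what a row does not reach is not made up. A row lasts 1/8 s, in which the tool goes at most 62.5 mm and 10.7 degrees, less where a joint would pass 70% of its speed; a pose out of reach is approached as far as the arm can. A call is refused whole if a number of a shift passes 6.25 or a number of a turn 10.7, either way. A call with a gripper value outside its range is refused whole. The fingers move at their own pace and stop on an object; the grip force is fixed at half the most. Time passes only in rows, so rows that do not move let the fingers close. It gives the time, the measured TCP pose, the force and the opening at its end, in the units of the state.
- r.sense(): the state, without advancing time (a new reading comes with each control period).
- r.capture(name): name is "side" or "top" or "wrist"; returns a dict with "color" (420x560x3 uint8, blue, green, red), "fx", "fy", "cx", "cy" (pixels), "rvec" (rotation vector, rad) and "tvec" (3), from world to camera coordinates, as OpenCV has them; the wrist camera has in their place "tool_from_camera" (4x4, takes a point from camera to tool coordinates, whose origin is the TCP and whose axes are the tool frame's). Camera axes: x right, y down, z forward; pixel columns grow to the right and rows downward; lengths in m; the calibration is good to about 2 mm. A picture is of the moment at which its call begins: read the wrist's pose just before it. There is no depth.
- r.finish_job(): hands the job in, once; it reports no verdict.
The state is a dict: "time_s": time; "joints": joint angles; "joint_velocities": joint speeds; "effort": joint torques, N m; "tcp_pos": TCP position; "ee_rot": TCP orientation; "wrist_force": force on the tool from outside, world axes, zero at the start; "moment": the same for the moment, N m; "gripper_width": opening from 0.0 (shut) to 1.0 (fully open).
Only numpy, scipy, OpenCV 4.12 (cv2) and the standard library are available. Lean on these libraries where they do the work, as an engineer would, in place of code of your own. Each camera call takes 0.05 s, during which the arm holds its last target.

## Working session

There is one attempt and no reset: what is moved stays moved. The work goes in short steps, Python scripts to look and compute and a tool call to move; the robot and the scene stay as the last step left them, time stands still between calls to the robot, and variables do not carry over. Pictures are saved under pics/ and viewed, and the job is handed in when it is done.

Besides the shell and the picture viewer there is one more tool, called after "Request:" as a command line: name --argument value ..., lists and objects as JSON in quotes. move_arm: Moves the arm, as the interface text tells. Its arguments: {"type":"object","properties":{"series":{"type":"array","items":{"type":"array","items":{"type":"array","items":{"type":"number"}}}}},"required":["series"]}

```bash
mkdir -p pics; ls; python3 - <<'E'
from station import r
import cv2,numpy as np
s=r.sense();print(s)
for n in("side","top","wrist"):
    c=r.capture(n);cv2.imwrite(f"pics/{n}0.png",c["color"]);print(n,{k:np.round(v,4).tolist() if not np.isscalar(v) else v for k,v in c.items() if k!="color"})
E
```

```text
pics
{'time_s': 0.0, 'joints': array([ 8.17982675e+01,  2.20898362e+01,  3.78953991e-01, -3.02554655e-02,
       -6.84119757e+01, -1.48169788e+01]), 'joint_velocities': array([ 0.02669061, -0.00551182,  0.03104174,  0.12375746,  0.08340046,
       -0.08653142]), 'effort': array([-8.45358154e-04, -3.90665209e+01,  1.87402010e+01,  4.21969414e+00,
        1.09191769e-02, -1.94435911e-04]), 'tcp_pos': array([0.24412925, 0.57467703, 0.22146045]), 'ee_rot': array([[-3.91210146e-01, -9.20301035e-01, -7.91886693e-04],
       [-9.20298749e-01,  3.91210941e-01, -2.05224667e-03],
       [ 2.19847947e-03, -7.40873872e-05, -9.99997581e-01]]), 'wrist_force': array([ 0.31376123, -0.09292869,  0.34520594]), 'moment': array([-0.03936257,  0.00263535,  0.03149639]), 'gripper_width': 0.9982439955744441}
side {'fx': 418.15715985826546, 'fy': 418.15715985826546, 'cx': 275.36050382401027, 'cy': 210.34232158908375, 'rvec': [1.9991, -0.9184, 0.4705], 'tvec': [-0.3294, 0.3785, 0.8963]}
top {'fx': 470.61601043244434, 'fy': 470.61601043244434, 'cx': 278.0616914271517, 'cy': 212.8867085992971, 'rvec': [2.1401, -2.1553, 0.1085], 'tvec': [0.0179, 0.5199, 1.336]}
wrist {'fx': 293.6416233064138, 'fy': 293.6416233064138, 'cx': 282.8038319813434, 'cy': 207.72016458558468, 'tool_from_camera': [[1.0, 0.0002, 0.001, -0.0007], [-0.0005, 0.97, 0.2431, -0.0662], [-0.0009, -0.2431, 0.97, -0.162], [0.0, 0.0, 0.0, 1.0]]}
```

View pics/side0.png

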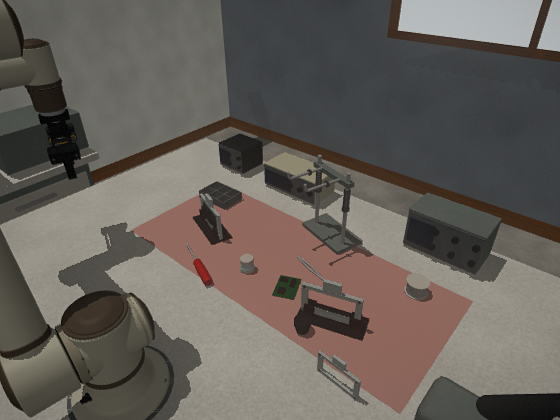

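View pics/top0.png

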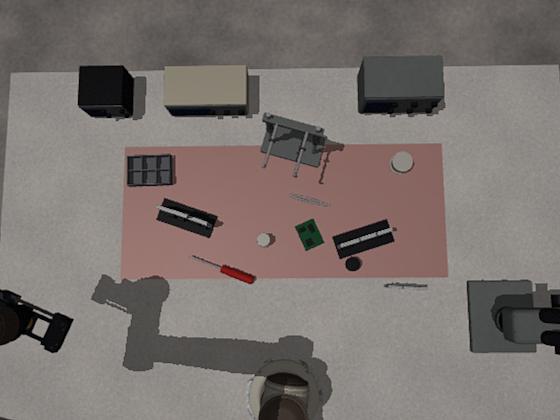

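View pics/wrist0.png

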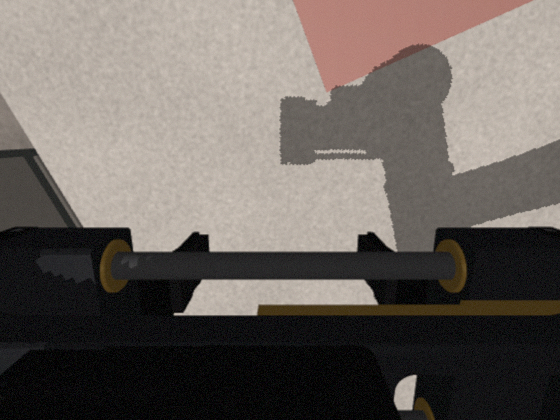

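```bash
cat > h.py <<'E'
import cv2,numpy as np
def cam(c):
    R,_=cv2.Rodrigues(np.array(c["rvec"],float));t=np.array(c["tvec"],float).ravel();return R,t
def ray(c,uv):
    R,t=cam(c);d=np.array([(uv[0]-c["cx"])/c["fx"],(uv[1]-c["cy"])/c["fy"],1]);return -R.T@t,R.T@d
def onz(c,uv,z):
    o,d=ray(c,uv);return o+d*(z-o[2])/d[2]
def proj(c,p):
    R,t=cam(c);q=R@np.asarray(p,float)+t;return np.array([c["fx"]*q[0]/q[2]+c["cx"],c["fy"]*q[1]/q[2]+c["cy"]])
def zoom(im,x0,y0,x1,y1,f,name):
    cv2.imwrite(name,cv2.resize(im[y0:y1,x0:x1],None,fx=f,fy=f,interpolation=cv2.INTER_CUBIC))
E
python3 - <<'E'
from h import *
s=cv2.imread("pics/side0.png");t=cv2.imread("pics/top0.png")
a=cv2.resize(s[180:250,180:250],(400,400),interpolation=cv2.INTER_CUBIC);b=cv2.resize(s[270:340,290:380],(400,400*70//90),interpolation=cv2.INTER_CUBIC)
b=cv2.copyMakeBorder(b,0,400-b.shape[0],0,0,cv2.BORDER_CONSTANT)
cv2.imwrite("pics/z1.png",np.hstack([a,b]))
zoom(t,140,180,240,250,8,"pics/z2.png")
zoom(t,320,205,420,275,8,"pics/z3.png")
zoom(t,240,100,360,190,6,"pics/z4.png")
zoom(s,290,145,370,255,5,"pics/z5.png")
E
```

```text
(no output)
```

View pics/z1.png

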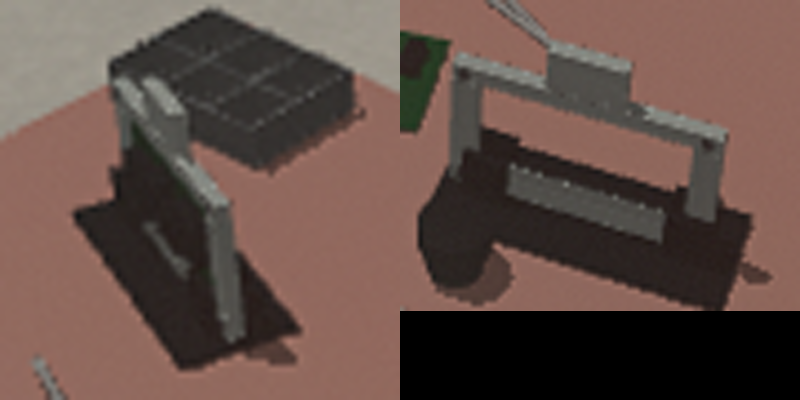

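View pics/z2.png

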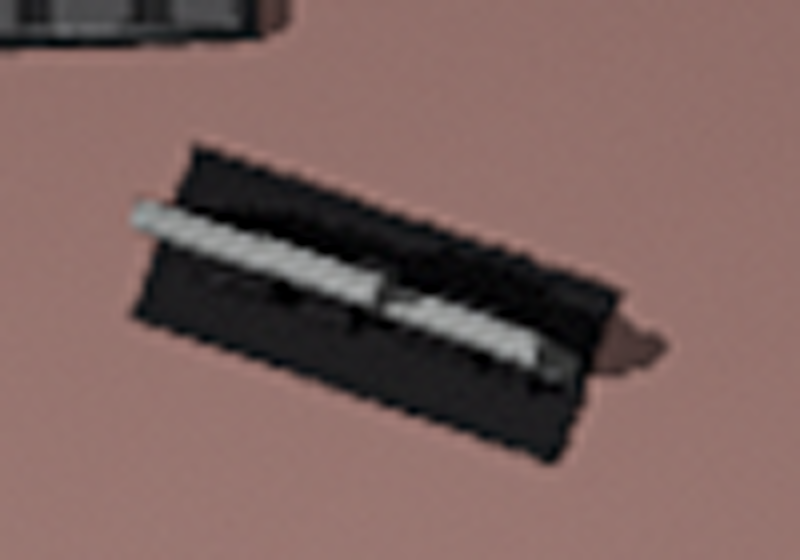

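View pics/z3.png

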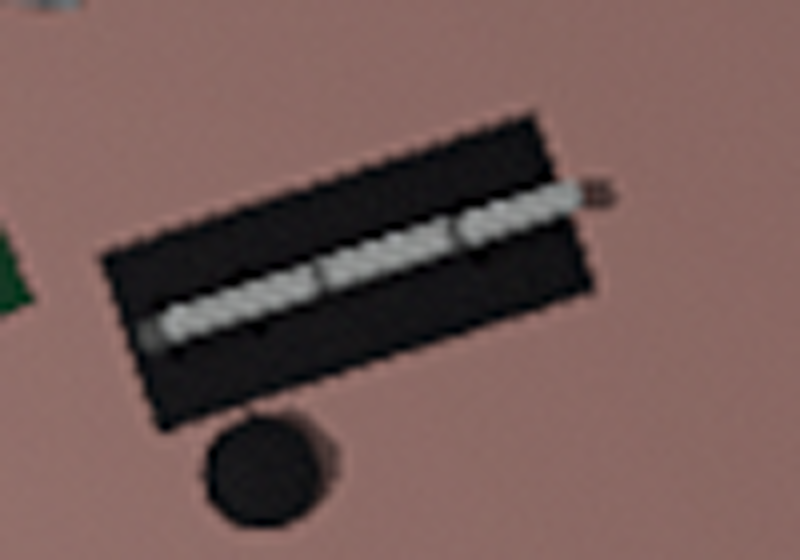

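View pics/z4.png

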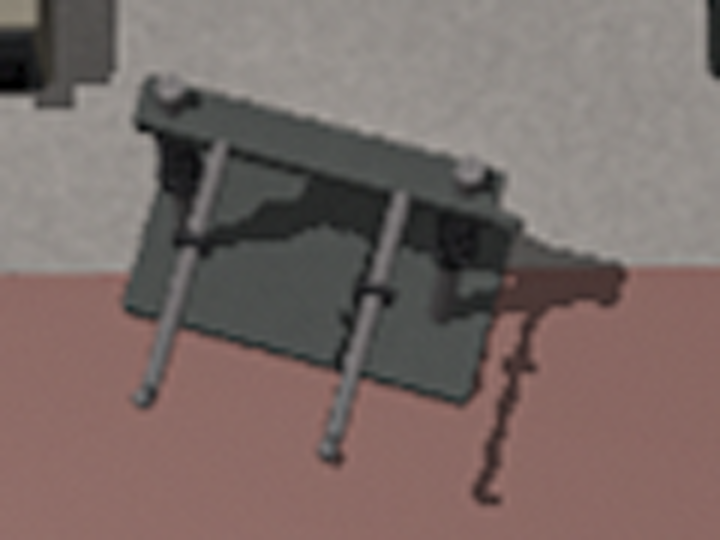

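View pics/z5.png

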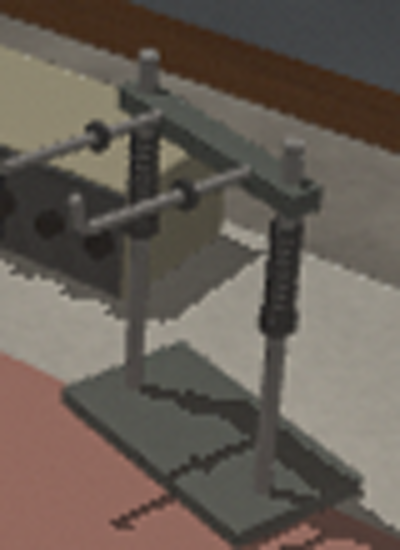

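```bash
python3 - <<'E'
from station import r
from h import *
import pickle
T=r.capture("top");S=r.capture("side");pickle.dump((T,S),open("cams.pkl","wb"))
def tri(a,b):
    (o1,d1),(o2,d2)=ray(T,a),ray(S,b)
    d1/=np.linalg.norm(d1);d2/=np.linalg.norm(d2)
    A=np.stack([d1,-d2],1);s=np.linalg.lstsq(A,o2-o1,rcond=None)[0]
    p,q=o1+s[0]*d1,o2+s[1]*d2
    return (p+q)/2,np.linalg.norm(p-q)
P=lambda n,v:print(n,np.round(v[0],4),round(v[1]*1000,1))
P("tabL",tri((360,239.4),(323.3,280.8)));P("tabR",tri((376.9,233.5),(341.8,284.6)))
P("postL",tri((268.7,114.7),(320,155.4)));P("postR",tri((318.8,128.3),(348.8,173.4)))
P("colL",tri((271.7,140),(309.2,172)));P("colR",tri((302.5,148.8),(326.8,183.6)))
P("tipR",tri((295,175.8),(305.2,185)))
pr=lambda n,uv,z:print(n,np.round(onz(T,uv,z),4))
for z in(.118,.123):pr("tabL",(360,239.4),z);pr("tabR",(376.9,233.5),z)
for z in(.09,.095):pr("barL",(340,245.3),z);pr("barR",(392.5,229.4),z)
pr("postL",(268.7,114.7),.254);pr("postR",(318.8,128.3),.254)
pr("colL",(271.7,140),.226);pr("colR",(302.5,148.8),.226)
pr("tipL",(264.2,166.7),.25);pr("tipR",(295,175.8),.25)
E
```

```text
tabL [ 0.4359 -0.2081  0.1209] 1.4
tabR [ 0.4501 -0.2518  0.1256] 1.5
postL [0.74   0.0306 0.2559] 2.1
postR [ 0.7035 -0.0933  0.2546] 1.1
colL [0.6829 0.0249 0.2266] 0.6
colR [ 0.6591 -0.0533  0.2275] 1.4
tipR [ 0.5859 -0.0337  0.2487] 2.5
tabL [ 0.4356 -0.208   0.118 ]
tabR [ 0.4512 -0.2538  0.118 ]
tabL [ 0.4352 -0.2073  0.123 ]
tabR [ 0.4508 -0.2529  0.123 ]
barL [ 0.4216 -0.157   0.09  ]
barR [ 0.4643 -0.3023  0.09  ]
barL [ 0.4213 -0.1564  0.095 ]
barR [ 0.4639 -0.3011  0.095 ]
postL [0.7399 0.0314 0.254 ]
postR [ 0.7033 -0.0929  0.254 ]
colL [0.6828 0.0251 0.226 ]
colR [ 0.659  -0.0528  0.226 ]
tipL [0.6084 0.0431 0.25  ]
tipR [ 0.5848 -0.0327  0.25  ]
```

```bash
cat >> h.py <<'E'
def plan(s,p,yaw):
    """shift in tool cm to world p; turn about tool z (deg) so that tool x has world yaw; plus tilt fix"""
    R=s["ee_rot"];d=R.T@(np.array(p)-s["tcp_pos"])*100
    a=np.radians(yaw);Rt=np.array([[np.cos(a),np.sin(a),0],[np.sin(a),-np.cos(a),0],[0,0,-1.]])
    w=np.degrees(cv2.Rodrigues(R.T@Rt)[0].ravel())
    print("pos",np.round(s["tcp_pos"],4),"shift cm",np.round(d,2),"turn",np.round(w,2),"t",s["time_s"],"F",np.round(s["wrist_force"],2),"w",round(s["gripper_width"],3),"yaw",round(np.degrees(np.arctan2(R[1,0],R[0,0])),2))
E
python3 - <<'E'
from station import r
from h import *
s=r.sense();plan(s,(.42,.2,.26),-163.5);plan(s,(.443,-.23,.26),-163.5)
T=cv2.imread("pics/top0.png")
import pickle
Tc,S=pickle.load(open("cams.pkl","rb"))
g=cv2.cvtColor(T,cv2.COLOR_BGR2GRAY)[205:275,320:420]
m=((g<60)).astype(np.uint8);m=cv2.morphologyEx(m,cv2.MORPH_CLOSE,np.ones((7,7)));
def ang(pts,z):
    vx,vy,x0,y0=cv2.fitLine(np.float32(pts),cv2.DIST_L2,0,.01,.01).ravel()
    a=onz(Tc,(x0-20*vx,y0-20*vy),z);b=onz(Tc,(x0+20*vx,y0+20*vy),z);d=a-b
    if d[1]<0:d=-d
    return np.degrees(np.arctan2(-d[0],d[1])),(a+b)/2
ys,xs=np.where(g>150);k=(xs>15)&(ys>15)&(ys<45);
print("bright",ang(np.c_[xs[k]+320,ys[k]+205],.1))
print("tips/posts")
E
```

```text
pos [0.2443 0.575  0.2221] shift cm [ 27.64 -30.84  -3.76] turn [-3.000e-02 -5.000e-02  5.048e+01] t 0.25 F [-0.56 -0.48  0.1 ] w 0.998 yaw -113.02
pos [0.2443 0.575  0.2221] shift cm [ 66.32 -49.77  -3.72] turn [-3.000e-02 -5.000e-02  5.048e+01] t 0.25 F [-0.56 -0.48  0.1 ] w 0.998 yaw -113.02
bright (np.float64(18.42333332518883), array([ 0.43986636, -0.21744903,  0.1       ]))
tips/posts
```

Request:
move_arm --series '[[[3.95,-4.4,-0.54,0,0,0,1],[3.95,-4.4,-0.54,0,0,0,1],[3.95,-4.4,-0.54,0,0,0,1],[3.95,-4.4,-0.54,0,0,0,1],[3.95,-4.4,-0.54,0,0,0,1],[3.95,-4.4,-0.54,0,0,0,1],[3.95,-4.4,-0.54,0,0,0,1],[5.5,-2.7,0,0,0,0,1],[5.5,-2.7,0,0,0,0,1],[5.5,-2.7,0,0,0,0,1],[5.5,-2.7,0,0,0,0,1],[5.5,-2.7,0,0,0,0,1]]]'

```text
time_s: 1.75
tcp_pos: [0.4362, -0.1075, 0.2607]
ee_rot: [[-0.391, -0.921, 0.001], [-0.921, 0.391, 0.0], [-0.001, -0.001, -1.0]]
wrist_force: [2.1, 0.0, -0.6]
gripper_width: 0.999
```

```bash
python3 - <<'E'
from station import r
from h import *
s=r.sense();plan(s,(.443,-.23,.26),-162.5);print(np.round(s["joints"],1))
E
```

```text
pos [ 0.4362 -0.1075  0.2607] shift cm [11.01 -5.41  0.07] turn [-4.00e-02  5.00e-02  4.95e+01] t 1.75 F [ 2.06  0.04 -0.65] w 0.999 yaw -113.0
[  7.    2.9 -19.1   0.  -68.   60. ]
```

Request:
move_arm --series '[[[5.5,-2.7,0,0,0,0,1],[5.5,-2.7,0,0,0,0,1],[0,0,0,0,0,10,1],[0,0,0,0,0,10,1],[0,0,0,0,0,10,1],[0,0,0,0,0,10,1],[0,0,0,0,0,9.5,1],[0,0,0,0,0,0,1]]]'

```text
time_s: 2.75
tcp_pos: [0.443, -0.2279, 0.2603]
ee_rot: [[-0.953, -0.302, -0.0], [-0.302, 0.953, 0.0], [0.0, 0.0, -1.0]]
wrist_force: [-0.8, 0.5, 0.5]
gripper_width: 1.002
```

```bash
python3 - <<'E'
from station import r
from h import *
s=r.sense();plan(s,(.443,-.23,.26),-162.5)
c=r.capture("wrist");cv2.imwrite("pics/w1.png",c["color"])
E
```

```text
pos [ 0.443  -0.2279  0.2603] shift cm [ 0.06 -0.2   0.03] turn [ 0.01 -0.01  0.09] t 2.75 F [-0.83  0.47  0.47] w 1.002 yaw -162.41
```

View pics/w1.png

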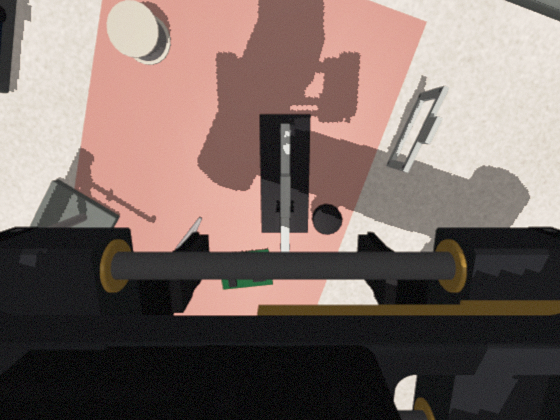

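```bash
python3 - <<'E'
from h import *
im=cv2.imread("pics/w1.png");zoom(im,250,105,350,255,4,"pics/w1z.png")
from station import r
s=r.sense();R=s["ee_rot"];p=s["tcp_pos"]
g=cv2.cvtColor(im,cv2.COLOR_BGR2GRAY).astype(int)
for v in range(120,252,6):
    print(v,g[v,274:300])
E
```

```text
120 [28 27 20 30 26 25 30 23 23 24 31 24 26 23 31 24 30 26 18 28 35 48 49 49
 43 48]
126 [ 29  29  31  27  27  24  55 111 129 124 125 124 123 121 123  98  60  47
  45  42  44  44  45  42  39  49]
132 [ 16  25  28  22  21  32  69 116 127 123 132 204 225 224 212 167 105  55
  47  45  40  34  20  29  23  28]
138 [ 23  22  25  29  30  27  57 114 128 123 126 127 120 119 121  98  48  24
  23  23  23  23  23  30  23  25]
144 [ 21  19  25  24  20  22  59 112 126 131 132 139 200 213 207 156  76  28
  21  24  28  20  15  22  25  26]
150 [ 16  26  18  23  20  18  58 114 126 133 208 227 226 225 227 167  68  24
  12   7  23  28  21  23  26  23]
156 [ 19  20  20  24  14  23  54 109 124 121 123 121 120 116 119  89  48  26
  16  15  26  22  23  17  22  27]
162 [ 28  23  14  24  17  25  59 106 123 122 125 123 119 121 123  82  42  18
  25  22  22  25  26  25  24  32]
168 [ 20  16  16  20  24  25  56 110 120 125 121 123 121 117 122  83  43  20
  23  19  16  23  21  26   5  22]
174 [22 25 19 20 22 20 48 86 95 91 94 95 90 95 95 73 38 27 22 23 23 19  9 26
 19 23]
180 [ 20  26  18  24  19  29  72 111 122 1
[... 589 characters left out ...]

   2  31  53  60  57  53  61  54]
216 [ 58  61  59  60  67  55  76 111 118 118 117 117 115 117 113 100  78  60
  62  59  59  54  59  59  60  57]
222 [ 61  63  62  69  62  53  71 104 118 118 120 116 112 115 113  84  62  62
  62  59  63  60  59  58  59  58]
228 [ 59  65  59  64  61  56  92 210 233 232 228 228 228 218 197 131  64  58
  63  61  67  63  60  57  58  58]
234 [198 197 200 201 198 196 171 215 228 229 228 227 226 227 226 207 197 196
 201 196 197 198 197 196 195 195]
240 [198 197 195 199 199 196 169 218 229 230 227 226 227 225 223 205 193 192
 194 193 196 194 198 192 194 193]
246 [197 197 197 196 198 179 130 204 228 226 227 225 227 225 222 158 172 196
 196 193 197 192 194 191 192 192]
```

View pics/w1z.png

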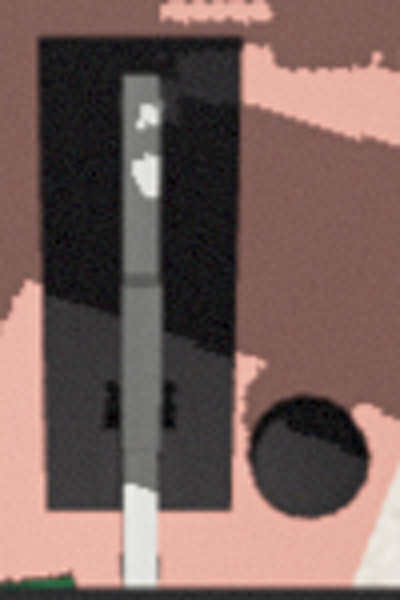

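```bash
python3 - <<'E'
from h import *
from station import r
s=r.sense();R=s["ee_rot"];p=s["tcp_pos"];c=r.capture("wrist");M=np.array(c["tool_from_camera"])
def w(u,v,z):
    d=R@M[:3,:3]@np.array([(u-c["cx"])/c["fx"],(v-c["cy"])/c["fy"],1]);o=p+R@M[:3,3]
    q=o+d*(z-o[2])/d[2];return q,R.T@(q-p)*1000
for n,u,v,z in(("tab far",285,174.5,.123),("tab near",285,217,.123),("end far",285,123.5,.095),("near edge top",280.5,246,.095),("far",280.3,126,.095)):
    print(n,*[np.round(x,4) for x in w(u,v,z)])
E
```

```text
tab far [ 0.4491 -0.253   0.123 ] [  1.8716 -25.7455 137.3292]
tab near [ 0.4353 -0.2101  0.123 ] [  1.9748  19.374  137.3324]
end far [ 0.4644 -0.3018  0.095 ] [  1.9988 -76.8502 165.3255]
near edge top [ 0.4268 -0.1669  0.095 ] [ -3.0256  63.0874 165.3355]
far [ 0.4684 -0.2978  0.095 ] [ -3.0451 -74.2641 165.3257]
```

Request:
move_arm --series '[[[0.19,-0.25,3,0,0,0,0.1],[0,0,3,0,0,0,0.1],[0,0,3,0,0,0,0.1],[0,0,2,0,0,0,0.1],[0,0,2,0,0,0,0.1],[0,0,2,0,0,0,0.1],[0,0,1,0,0,0,0.1],[0,0,1,0,0,0,0.1],[0,0,0,0,0,0,0.1]]]'

```text
time_s: 3.98
tcp_pos: [0.4419, -0.2309, 0.09]
ee_rot: [[-0.954, -0.301, -0.001], [-0.301, 0.954, 0.0], [0.001, 0.0, -1.0]]
wrist_force: [-0.2, -0.4, -0.8]
gripper_width: 0.549
```

```bash
python3 - <<'E'
from station import r
from h import *
s=r.sense();plan(s,(.443,-.23,.09),-162.5)
c=r.capture("wrist");cv2.imwrite("pics/w2.png",c["color"])
c=r.capture("side");zoom(c["color"],270,230,400,340,6,"pics/s2.png")
E
```

```text
pos [ 0.4419 -0.2309  0.09  ] shift cm [-0.14  0.05 -0.  ] turn [ 0.02 -0.05  0.  ] t 3.975 F [-0.22 -0.4  -0.84] w 0.549 yaw -162.5
```

View pics/w2.png

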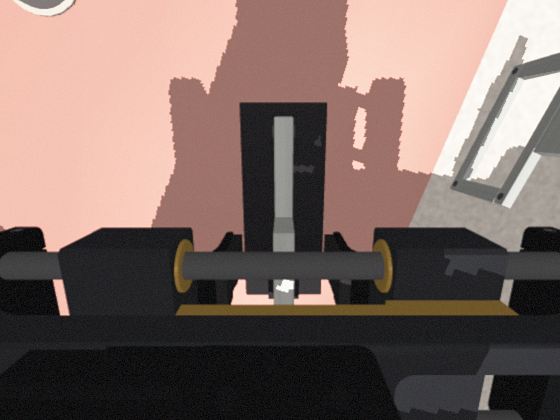

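View pics/s2.png

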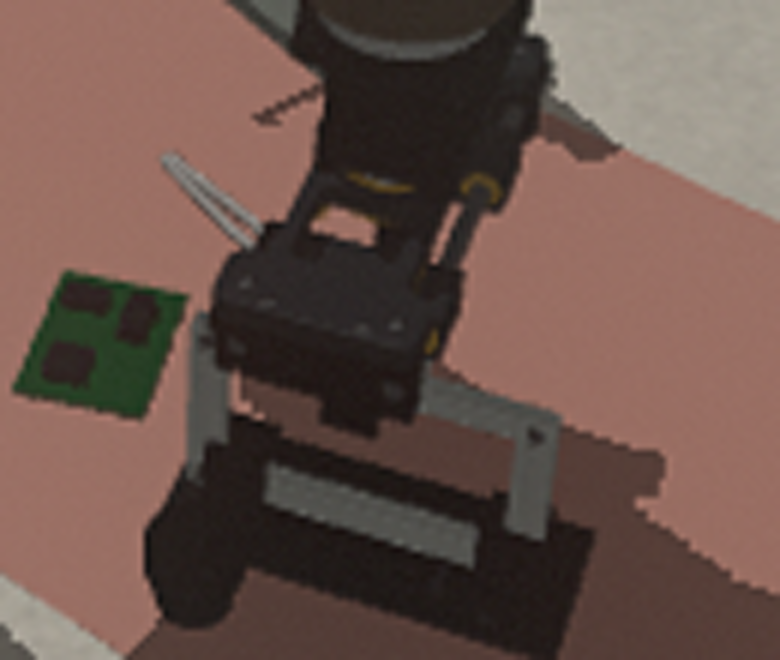

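The tab (u≈284) sits centred between the fingers, so I close on it.

Request:
move_arm --series '[[[0,0,0,0,0,0,-1],[0,0,0,0,0,0,-1],[0,0,0,0,0,0,-1],[0,0,0,0,0,0,-1],[0,0,0,0,0,0,-1],[0,0,0,0,0,0,-1]]]'

```text
time_s: 4.82
tcp_pos: [0.442, -0.2309, 0.0904]
ee_rot: [[-0.954, -0.3, -0.0], [-0.3, 0.954, -0.0], [0.0, 0.0, -1.0]]
wrist_force: [-0.9, -0.2, 0.8]
gripper_width: 0.11
```

Request:
move_arm --series '[[[0,0,-0.5,0,0,0,-1],[0,0,-1,0,0,0,-1],[0,0,-1,0,0,0,-1],[0,0,-1,0,0,0,-1],[0,0,-1,0,0,0,-1],[0,0,-2,0,0,0,-1],[0,0,-3,0,0,0,-1],[0,0,-4,0,0,0,-1],[0,0,-4,0,0,0,-1],[0,0,0,0,0,0,-1]]]'

```text
time_s: 6.08
tcp_pos: [0.4438, -0.2315, 0.2694]
ee_rot: [[-0.954, -0.301, 0.008], [-0.301, 0.954, -0.002], [-0.007, -0.005, -1.0]]
wrist_force: [-1.0, 0.3, -2.9]
gripper_width: 0.115
```

```bash
python3 - <<'E'
from station import r
from h import *
s=r.sense();plan(s,(.443,-.23,.28),-162.5)
c=r.capture("wrist");cv2.imwrite("pics/w3.png",c["color"])
c=r.capture("side");cv2.imwrite("pics/s3.png",c["color"])
E
```

```text
pos [ 0.4438 -0.2315  0.2694] shift cm [ 0.03  0.16 -1.06] turn [-0.27  0.42 -0.  ] t 6.075 F [-1.   0.3 -2.9] w 0.115 yaw -162.5
```

View pics/w3.png

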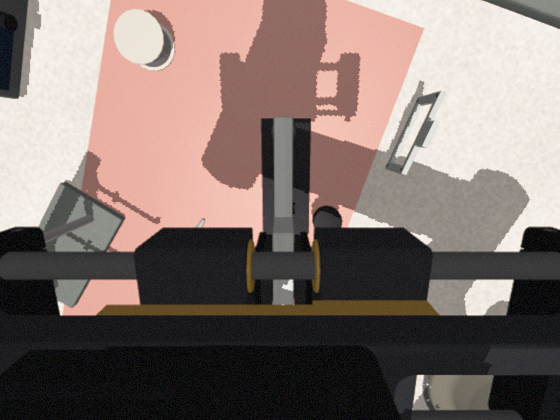

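View pics/s3.png

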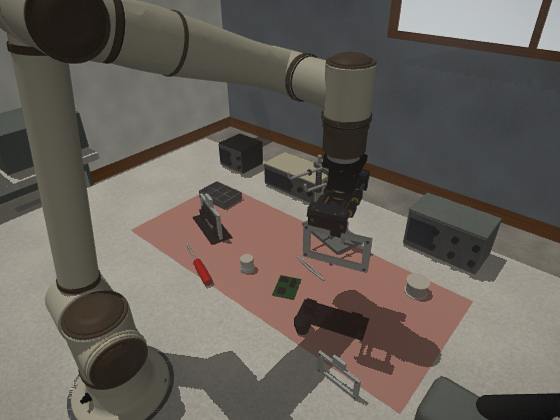

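Request:
move_arm --series '[[[0,0,-0.3,0,0,6.8,-1],[0,0,-0.3,0,0,6.9,-1],[0,0,0,0,0,6.9,-1],[0,0,0,0,0,6.9,-1],[0,0,0,0,0,6.8,-1],[0,0,0,0,0,0,-1]]]'

```text
time_s: 6.92
tcp_pos: [0.4412, -0.2306, 0.2697]
ee_rot: [[-0.958, 0.288, -0.004], [0.288, 0.958, 0.001], [0.004, 0.0, -1.0]]
wrist_force: [-0.3, -0.4, -1.5]
gripper_width: 0.111
```

```bash
python3 - <<'E'
from station import r
from h import *
s=r.sense();plan(s,(.5116,.0326,.275),163.2)
E
```

```text
pos [ 0.4412 -0.2306  0.2697] shift cm [ 0.84 27.23 -0.53] turn [ 0.   -0.21  0.05] t 6.925 F [-0.29 -0.35 -1.55] w 0.111 yaw 163.25
```

Request:
move_arm --series '[[[0.1,2.0,-0.2,0,0,0,-1],[0.1,3.5,-0.2,0,0,0,-1],[0.1,4,-0.2,0,0,0,-1],[0.1,4.5,0,0,0,0,-1],[0.1,4.5,0,0,0,0,-1],[0.1,4,0,0,0,0,-1],[0.2,3,0,0,0,0,-1],[0,1.7,0,0,0,0,-1],[0,0,0,0,0,0,-1],[0,0,0,0,0,0,-1]]]'

```text
time_s: 8.18
tcp_pos: [0.5128, 0.031, 0.2771]
ee_rot: [[-0.957, 0.29, -0.001], [0.29, 0.957, -0.0], [0.001, -0.001, -1.0]]
wrist_force: [0.7, -0.3, -2.3]
gripper_width: 0.108
```

```bash
python3 - <<'E'
from station import r
from h import *
s=r.sense();plan(s,(.636,-.005,.275),163.2)
for n in("wrist","top","side"):
    c=r.capture(n);cv2.imwrite(f"pics/{n}4.png",c["color"])
    if n=="side":zoom(c["color"],250,140,390,280,5,"pics/s4z.png")
    if n=="top":zoom(c["color"],210,90,350,230,5,"pics/t4z.png")
E
```

```text
pos [0.5128 0.031  0.2771] shift cm [-12.84   0.12   0.2 ] turn [-0.04 -0.04 -0.03] t 8.175 F [ 0.73 -0.34 -2.34] w 0.108 yaw 163.17
```

View pics/s4z.png

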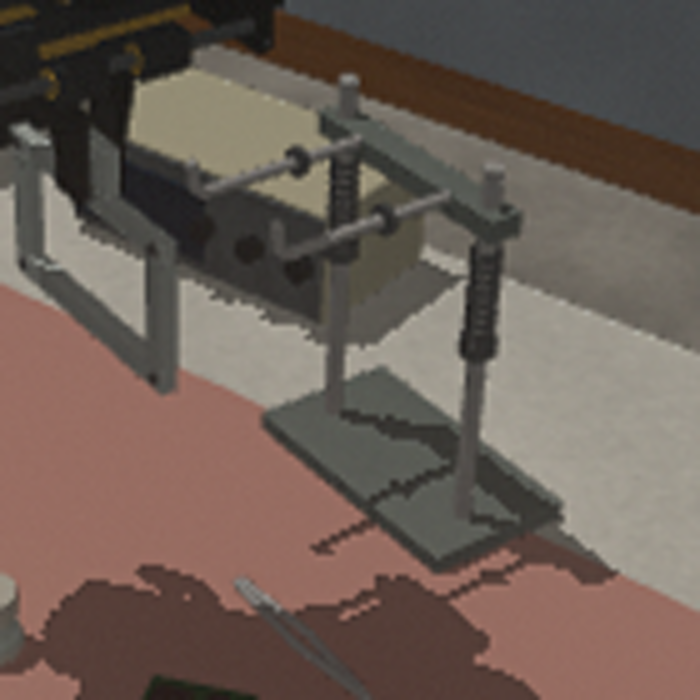

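View pics/t4z.png

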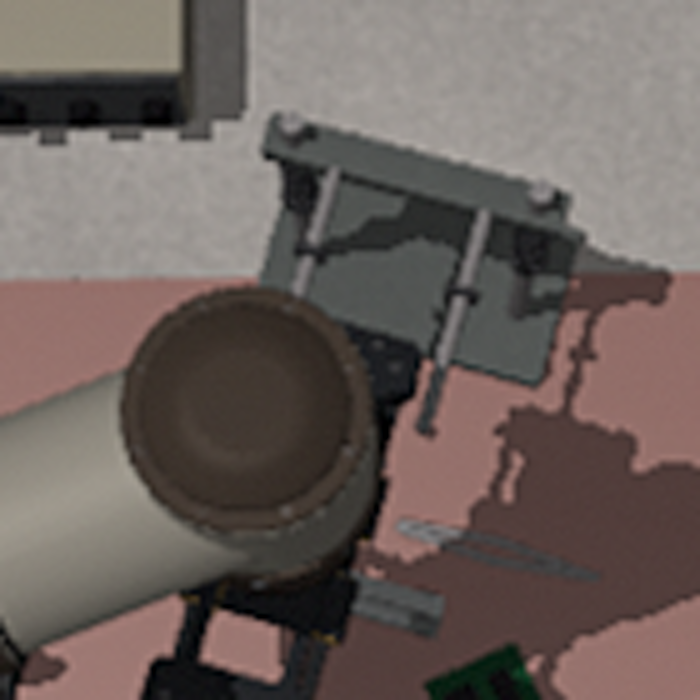

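View pics/wrist4.png

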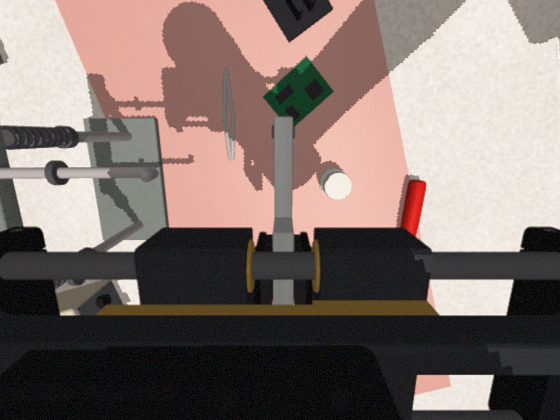

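```bash
python3 - <<'E'
from station import r
from h import *
import pickle
T,S=pickle.load(open("cams.pkl","rb"))
s=r.sense();R=s["ee_rot"];p=s["tcp_pos"];c=r.capture("wrist");M=np.array(c["tool_from_camera"])
for dz in(.080,.085,.09):
  print(dz,"pred bottom corners",proj(S,p+R@[.0,-.075,dz]),proj(S,p+R@[.0,.075,dz]), "top corner",proj(S,p+R@[0,-.075,dz-.09]))
def w(u,v,z):
    d=R@M[:3,:3]@np.array([(u-c["cx"])/c["fx"],(v-c["cy"])/c["fy"],1]);o=p+R@M[:3,3]
    q=o+d*(z-o[2])/d[2];return R.T@(q-p)*1000
print("hook tip",w(148,174,.25),"hook mid",w(100,173,.226),w(20,173,.226),"collar",w(56,173,.226))
E
python3 - <<'E'
from h import *
im=cv2.imread("pics/wrist4.png");zoom(im,0,110,180,320,4,"pics/w4z.png")
E
```

```text
0.08 pred bottom corners [283.69585189 217.81835356] [254.64816456 192.29317446] top corner [283.54629785 187.48844367]
0.085 pred bottom corners [283.70375032 219.42017376] [254.72400053 193.81066435] top corner [283.55499137 189.25150911]
0.09 pred bottom corners [283.71160782 221.01369246] [254.79947889 195.32099834] top corner [283.56363763 191.00499036]
hook tip [-87.36191829 -40.35562132  27.39834646] hook mid [-133.15809436  -37.94947641   51.39453413] [-191.25214871  -37.93146966   51.39001384] collar [-165.11498753  -37.93957109   51.39204757]
```

View pics/w4z.png

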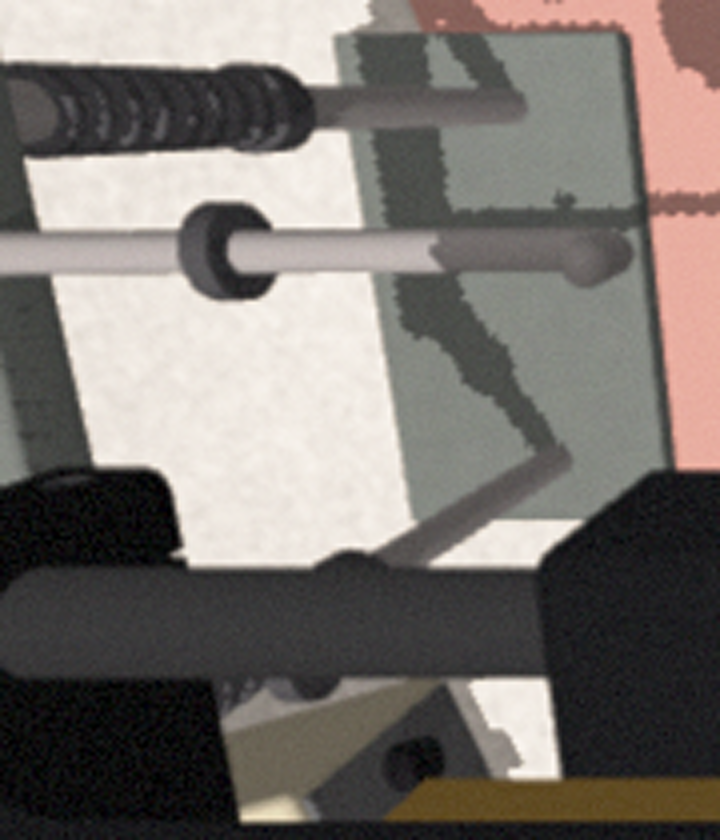

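Request:
move_arm --series '[[[-1,0,0.2,0,0,0,-1],[-2,0,0,0,0,0,-1],[-2,0,0,0,0,0,-1],[-2,0,0,0,0,0,-1],[-2,0,0,0,0,0,-1],[-2,0,0,0,0,0,-1],[-1.3,0,0,0,0,0,-1],[-0.6,0,0,0,0,0,-1],[0,0,0,0,0,0,-1],[0,0,0,0,0,0,-1]]]'

```text
time_s: 9.62
tcp_pos: [0.6362, -0.0055, 0.2755]
ee_rot: [[-0.957, 0.289, -0.0], [0.289, 0.957, 0.0], [0.0, 0.0, -1.0]]
wrist_force: [-0.2, 0.2, -0.7]
gripper_width: 0.112
```

```bash
python3 - <<'E'
from station import r
from h import *
s=r.sense();plan(s,(.636,-.005,.24),163.2)
for n in("wrist","side"):
    c=r.capture(n);cv2.imwrite(f"pics/{n}5.png",c["color"])
    if n=="side":zoom(c["color"],270,140,390,260,6,"pics/s5z.png")
E
```

```text
pos [ 0.6362 -0.0055  0.2755] shift cm [0.03 0.04 3.55] turn [ 0.01 -0.   -0.01] t 9.625 F [-0.19  0.22 -0.74] w 0.112 yaw 163.19
```

View pics/s5z.png

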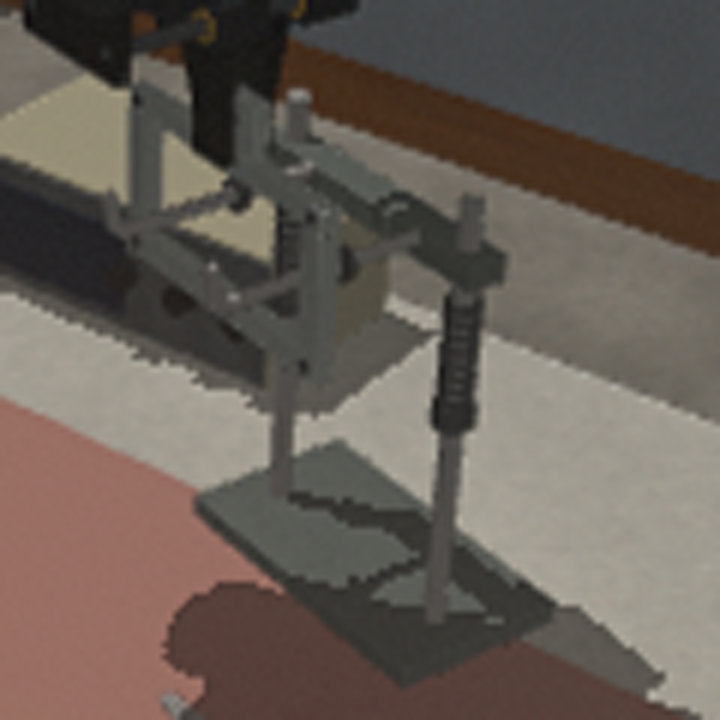

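View pics/wrist5.png

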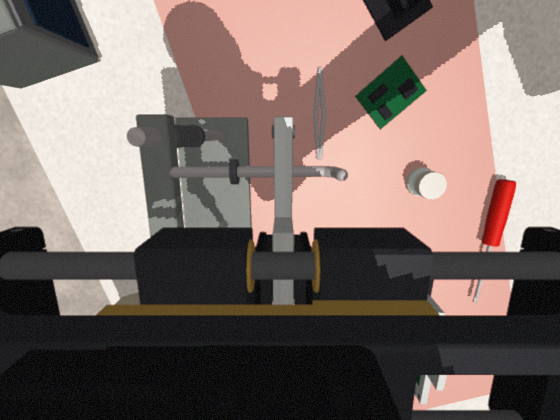

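Both hooks pass through the window, with the bar mid-way between collar (u≈234) and tip (u≈340). I lower now.

Request:
move_arm --series '[[[0,0,0.6,0,0,0,-1],[0,0,0.8,0,0,0,-1],[0,0,0.8,0,0,0,-1],[0,0,0.6,0,0,0,-1],[0,0,0.3,0,0,0,-1],[0,0,0,0,0,0,-1]]]'

```text
time_s: 10.48
tcp_pos: [0.6366, -0.0056, 0.2441]
ee_rot: [[-0.957, 0.289, -0.0], [0.289, 0.957, -0.0], [0.0, -0.0, -1.0]]
wrist_force: [-0.5, 0.2, -1.1]
gripper_width: 0.11
```

Request:
move_arm --series '[[[0,0,0.2,0,0,0,-1],[0,0,0.2,0,0,0,-1],[0,0,0,0,0,0,-1]]]'

```text
time_s: 10.85
tcp_pos: [0.6365, -0.0056, 0.2402]
ee_rot: [[-0.957, 0.289, -0.0], [0.289, 0.957, 0.0], [0.0, -0.0, -1.0]]
wrist_force: [0.3, 0.9, -1.9]
gripper_width: 0.114
```

Request:
move_arm --series '[[[0,0,0.2,0,0,0,-1],[0,0,0.1,0,0,0,-1],[0,0,0,0,0,0,-1]]]'

```text
time_s: 11.22
tcp_pos: [0.6365, -0.0056, 0.2372]
ee_rot: [[-0.957, 0.289, -0.0], [0.289, 0.957, -0.0], [0.0, -0.0, -1.0]]
wrist_force: [-0.5, -0.1, -1.8]
gripper_width: 0.115
```

```bash
python3 - <<'E'
from station import r
from h import *
s=r.sense();plan(s,(.636,-.005,.235),163.2)
for n in("wrist","side"):
    c=r.capture(n);cv2.imwrite(f"pics/{n}6.png",c["color"])
    if n=="side":zoom(c["color"],270,140,390,260,6,"pics/s6z.png")
for i in range(4):print(r.sense()["wrist_force"]);r.capture("side")
E
```

```text
pos [ 0.6365 -0.0056  0.2372] shift cm [0.07 0.04 0.22] turn [-0.01 -0.01 -0.02] t 11.225 F [-0.51 -0.14 -1.81] w 0.115 yaw 163.18
[-0.2841596  -0.1495318  -1.35377462]
[ 0.21412735  0.78804175 -1.87768942]
[ 0.72254426 -0.31431148 -2.49576631]
[-0.05751791  0.03727905 -2.21038677]
```

View pics/s6z.png

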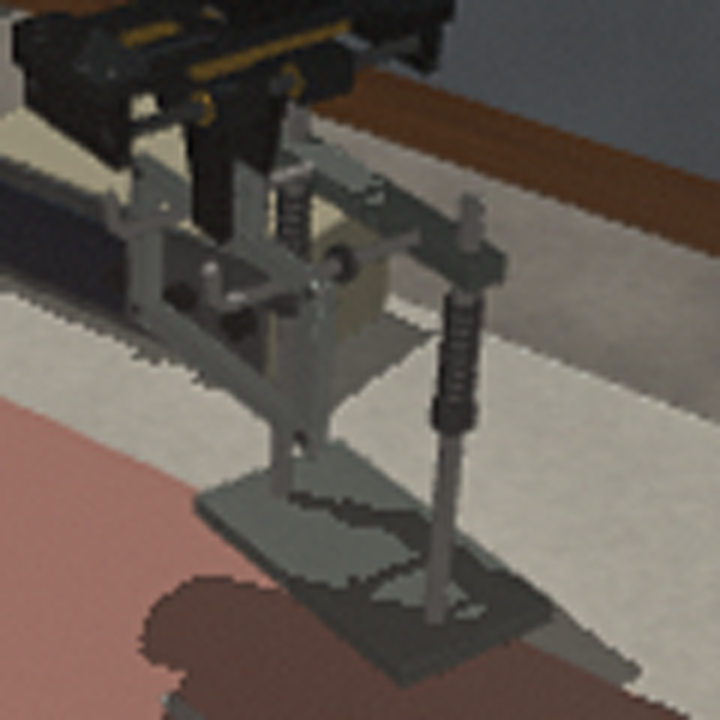

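Request:
move_arm --series '[[[0,0,0.2,0,0,0,-1],[0,0,0,0,0,0,-1]]]'

```text
time_s: 11.78
tcp_pos: [0.6368, -0.0056, 0.2356]
ee_rot: [[-0.957, 0.289, 0.001], [0.289, 0.957, -0.0], [-0.001, 0.0, -1.0]]
wrist_force: [0.5, -0.8, -0.6]
gripper_width: 0.115
```

Request:
move_arm --series '[[[0,0,0.2,0,0,0,-1],[0,0,0,0,0,0,-1]]]'

```text
time_s: 12.02
tcp_pos: [0.6368, -0.0056, 0.2336]
ee_rot: [[-0.957, 0.289, 0.001], [0.289, 0.957, -0.0], [-0.001, 0.0, -1.0]]
wrist_force: [0.1, 0.7, 0.5]
gripper_width: 0.112
```

Request:
move_arm --series '[[[0,0,0.2,0,0,0,-1],[0,0,0,0,0,0,-1]]]'

```text
time_s: 12.28
tcp_pos: [0.6368, -0.0056, 0.2316]
ee_rot: [[-0.957, 0.289, 0.001], [0.289, 0.957, -0.0], [-0.001, 0.0, -1.0]]
wrist_force: [-0.1, 0.1, 0.6]
gripper_width: 0.112
```

```bash
python3 - <<'E'
from station import r
from h import *
s=r.sense();plan(s,(.636,-.005,.235),163.2)
c=r.capture("side");zoom(c["color"],270,140,390,260,6,"pics/s7z.png")
F=[]
for i in range(6):F.append(r.sense()["wrist_force"]);r.capture("side")
print(np.mean(F,0))
E
```

```text
pos [ 0.6368 -0.0056  0.2316] shift cm [ 0.09  0.03 -0.34] turn [ 0.01  0.04 -0.02] t 12.275 F [-0.07  0.11  0.58] w 0.112 yaw 163.18
[ 0.25681629 -0.04357314  1.2848784 ]
```

View pics/s7z.png

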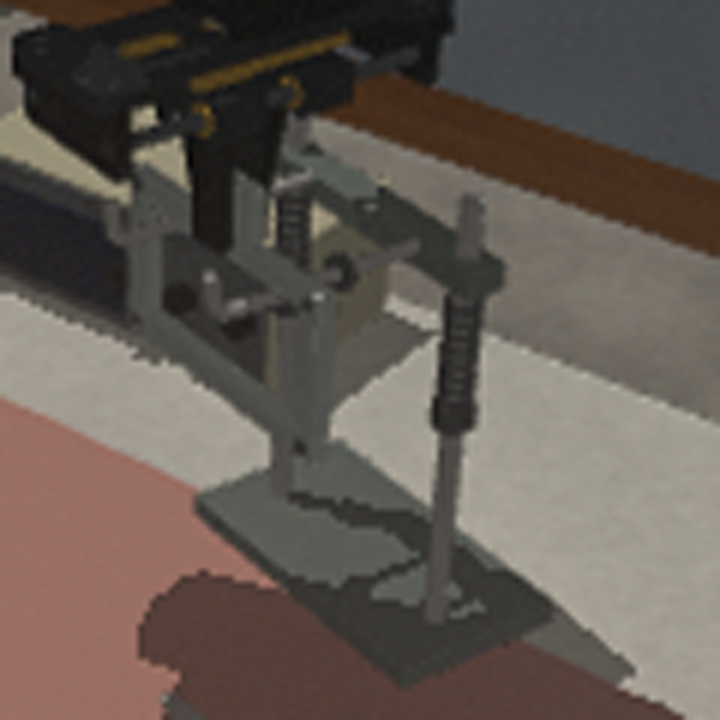

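Request:
move_arm --series '[[[0,0,0.25,0,0,0,-1],[0,0,0.25,0,0,0,-1],[0,0,0.2,0,0,0,-1],[0,0,0.15,0,0,0,-1],[0,0,0,0,0,0,-1],[0,0,0,0,0,0,-1],[0,0,0,0,0,0,-1],[0,0,0,0,0,0,-1]]]'

```text
time_s: 13.62
tcp_pos: [0.6368, -0.0056, 0.2235]
ee_rot: [[-0.957, 0.289, 0.001], [0.289, 0.957, -0.0], [-0.001, 0.0, -1.0]]
wrist_force: [-1.2, 1.1, 6.1]
gripper_width: 0.111
```

```bash
python3 - <<'E'
from station import r
from h import *
s=r.sense();plan(s,(.636,-.005,.235),163.2)
c=r.capture("side");zoom(c["color"],270,140,390,260,6,"pics/s8z.png");cv2.imwrite("pics/side8.png",c["color"])
print(r.sense()["wrist_force"])
a=cv2.cvtColor(cv2.imread("pics/side6.png"),cv2.COLOR_BGR2GRAY)[180:195,346:349].mean(1);b=cv2.cvtColor(c["color"],cv2.COLOR_BGR2GRAY)
a=cv2.cvtColor(cv2.imread("pics/side6.png"),cv2.COLOR_BGR2GRAY)
for u in(340,352,353):print(a[170:200,u],b[170:200,u])
E
```

```text
pos [ 0.6368 -0.0056  0.2235] shift cm [ 0.09  0.03 -1.15] turn [ 0.01  0.06 -0.01] t 13.625 F [-1.17  1.12  6.12] w 0.111 yaw 163.19
[-0.51473149  0.95474568  4.70838289]
[114 114 110  82  52  50  51  52  51  54  55  51  50  57  90 110 107 103
 105 105 111 144 158 159 156  79  82 108 160 157] [113 113 113 111 111 111 110  92  51  50  53  52  54  53  52  52  53  57
  88 108 111 145 158 159 156  81  83 108 158 157]
[115 113 113 113 113 113 111 106 106 110 108  68  50  57  55  56  58  86
 110 110 111 110 109 104 101 111 169 153 156 155] [114 111 113 112 112 112 110 107 107 108 109 112 111 110 114  66  53  55
  55  54  58  87 109 105  99 111 168 153 155 154]
[ 97 113 113 114 112 113 112 106 106 109 110 104  56  55  58  59  61  84
 112 109 109 108 109 105 100 103 129 153 155 153] [ 99 112 111 114 113 113 111 107 106 109 108 112 112 111 113  93  69  65
  65  66  84 114 109 106  99 103 131 155 154 154]
```

View pics/s8z.png

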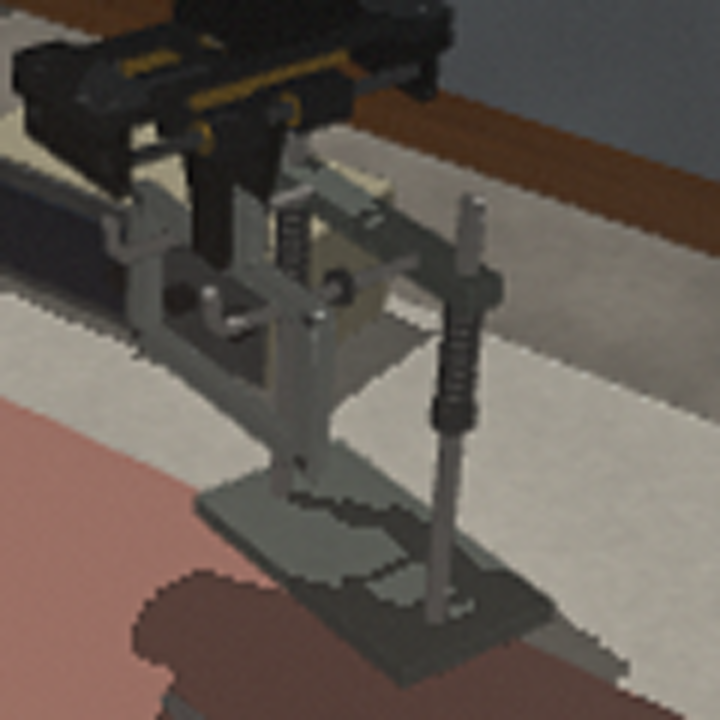

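Request:
move_arm --series '[[[0,0,-0.2,0,0,0,-1],[0,0,-0.25,0,0,0,-1],[0,0,-0.25,0,0,0,-1],[0,0,-0.2,0,0,0,-1],[0,0,-0.15,0,0,0,-1],[0,0,0,0,0,0,-1],[0,0,0,0,0,0,-1],[0,0,0,0,0,0,-1]]]'

```text
time_s: 14.68
tcp_pos: [0.6365, -0.0056, 0.2331]
ee_rot: [[-0.957, 0.289, -0.0], [0.289, 0.957, 0.0], [0.0, -0.0, -1.0]]
wrist_force: [2.2, 0.5, 0.9]
gripper_width: 0.11
```

```bash
python3 - <<'E'
from station import r
from h import *
s=r.sense();plan(s,(.636,-.005,.2345),163.2)
F=[]
for i in range(6):F.append(r.sense()["wrist_force"]);c=r.capture("side")
print(np.mean(F,0))
E
```

```text
pos [ 0.6365 -0.0056  0.2331] shift cm [ 0.07  0.04 -0.14] turn [-0.01 -0.02 -0.02] t 14.675 F [2.2  0.54 0.94] w 0.11 yaw 163.18
[1.92819479 0.02339814 0.65680822]
```

Request:
move_arm --series '[[[0,0,-0.13,0,0,0,-1],[0,0,0,0,0,0,-1],[0,0,0,0,0,0,-0.65],[0,0,0,0,0,0,-0.5],[0,0,0,0,0,0,-0.2],[0,0,0,0,0,0,0],[0,0,0,0,0,0,0],[0,0,0,0,0,0,0],[0,0,0,0,0,0,0]]]'

```text
time_s: 16.1
tcp_pos: [0.6366, -0.0056, 0.2347]
ee_rot: [[-0.957, 0.289, 0.0], [0.289, 0.957, -0.0], [-0.0, -0.0, -1.0]]
wrist_force: [-0.6, 0.8, 0.3]
gripper_width: 0.499
```

```bash
python3 - <<'E'
from station import r
from h import *
s=r.sense();plan(s,(.636,-.005,.2345),163.2)
c=r.capture("wrist");cv2.imwrite("pics/w9.png",c["color"])
c=r.capture("side");zoom(c["color"],270,140,390,260,6,"pics/s9z.png")
E
```

```text
pos [ 0.6366 -0.0056  0.2347] shift cm [0.07 0.04 0.02] turn [-0.    0.   -0.02] t 16.1 F [-0.63  0.84  0.29] w 0.499 yaw 163.18
```

View pics/w9.png

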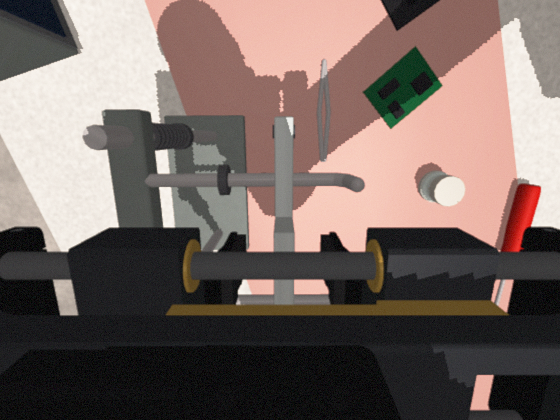

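View pics/s9z.png

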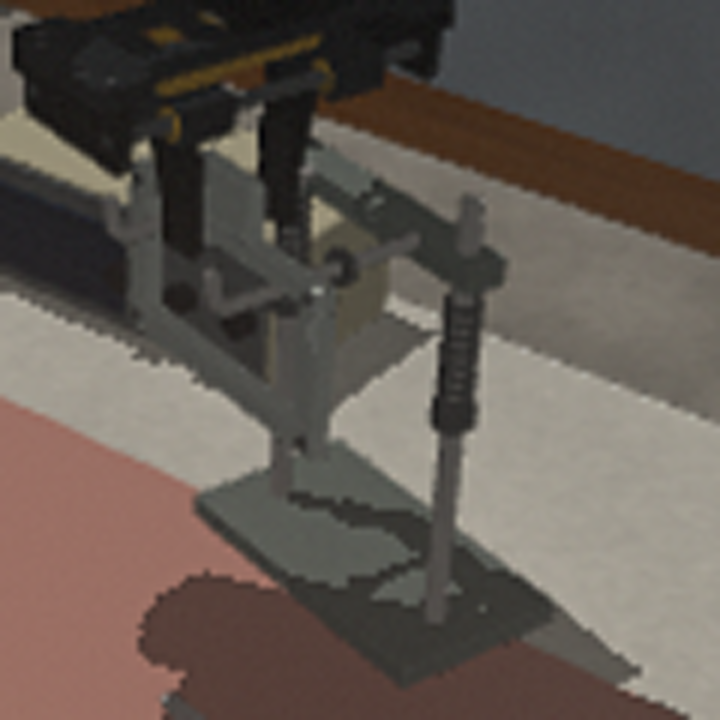

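The frame hangs free on both hooks, with the tab clear between the open fingers (u≈284). I withdraw straight up, then back.

Request:
move_arm --series '[[[0,0,-1,0,0,0,0],[0,0,-1.5,0,0,0,0],[0,0,-2,0,0,0,0],[0,0,-3,0,0,0,0],[0,0,-3,0,0,0,0],[0,0,-2,0,0,0,0],[4,0,0,0,0,0,0],[5,0,0,0,0,0,0],[5,0,0,0,0,0,0],[4,0,0,0,0,0,0],[0,0,0,0,0,0,0],[0,0,0,0,0,0,0]]]'

```text
time_s: 17.7
tcp_pos: [0.4648, 0.0466, 0.3608]
ee_rot: [[-0.957, 0.289, 0.002], [0.289, 0.957, 0.001], [-0.002, 0.001, -1.0]]
wrist_force: [-0.3, -1.0, -0.5]
gripper_width: 0.503
```

```bash
python3 - <<'E'
from station import r
from h import *
s=r.sense();plan(s,(.636,-.005,.2345),163.2)
c=r.capture("side");cv2.imwrite("pics/side10.png",c["color"]);zoom(c["color"],270,140,390,260,6,"pics/s10z.png")
c=r.capture("top");cv2.imwrite("pics/top10.png",c["color"])
E
```

```text
pos [0.4648 0.0466 0.3608] shift cm [-1.786e+01 -1.000e-02  1.267e+01] turn [ 0.08  0.11 -0.  ] t 17.7 F [-0.25 -1.01 -0.53] w 0.503 yaw 163.2
```

View pics/s10z.png

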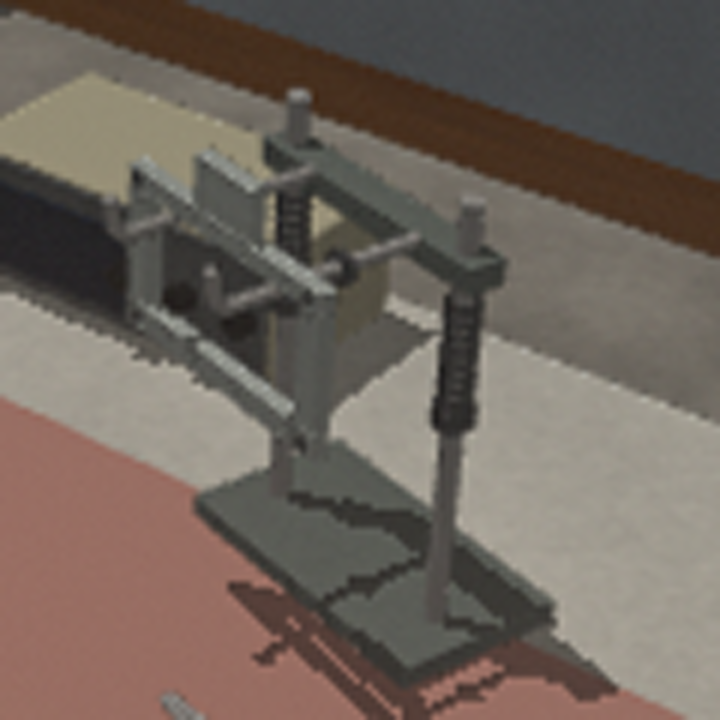

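View pics/top10.png

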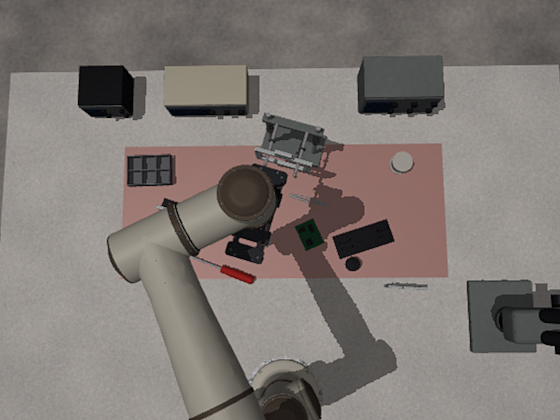

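View pics/side10.png

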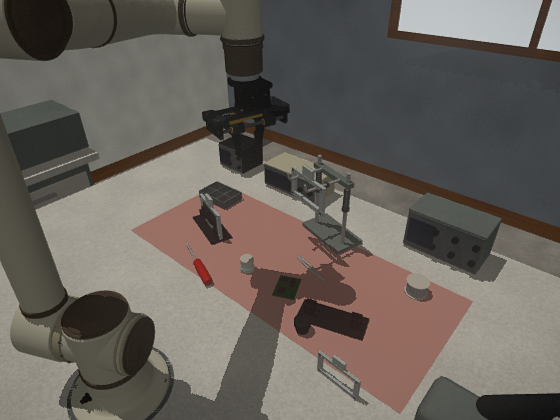

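The empty frame hangs level on both hooks (side view around (315,185)). The loaded frame is still in its stand at (208,215), and the arm is clear.

```bash
python3 -c "
from station import r
print(r.finish_job())"
```

```text
the job is handed in; nothing more can be done
None
```

The empty frame is hanging on the hanger with both hooks through its window. I handed the job in at about 17.8 s on the robot's clock.

- **Lift and hang:** I took the larger, empty frame (the right-hand one) straight up out of its stand by its tab. I brought it in over the hook tips and lowered it onto the hooks.
- **Tug:** I pulled it down to about 12 mm of hook sink, with 5–6 N read at the wrist. I held it for a little over half a second, then eased off, opened the gripper and withdrew upwards. The arm's travel since contact gave 12 mm and the crossbar's shift in the side picture gave about 13 mm. I first paused at about 4 mm of sink to check the contact.
- **Last checks:** The final pictures show the frame level and midway between the tips and the collars. The loaded frame is still in its stand, nothing has fallen, and the robot is about 17 cm clear. Just before letting go there was a sideways reading of about 2 N, which was gone after release. No check failed.

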